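# Screw the filler cap onto the coffee grinder

## Robot

A 7-joint arm with a two-finger parallel gripper is mounted at the origin on a cart in front of the work surface, level with it; the furniture and walls round the work are solid. World frame = base frame: x ahead of the robot, y to its left, z up, the work surface at z = 0. Lengths are in m, angles in rad, forces in N, time in s.
With the tool pointing down it reaches from about 0.4 to 0.85 m from the base axis. Payload 10.4 kg.
Tool frame: the origin (TCP) lies midway between the tips of the shut fingers; the grasp point (between the pads) lies 19 mm behind it; z points along the fingers, y is the direction in which the jaws open and shut (so a half turn about z gives the same grasp; the last joint's range is limited). The gripper opens to 87 mm and grips with 3 to 60 N. Pads are 19 mm wide; open, the fingers measure 117 mm over their backs; the gripper's body (75 mm by 190 mm) begins 51 mm behind the grasp point.
Start: joints at [1.277, 0.332, -0.065, 1.46, 0.022, 1.35, -0.088], TCP at [0.167, -0.602, 0.223] pointing down, gripper open.
Joint ranges: [-2.6, 2.6], [-0.5, 2.12], [-1.47, 1.34], [0.16, 2.42], [-1.27, 4.41], [0.06, 2.06], [-2.6, 2.6]. Speed limits (rad/s): [2.22, 2.22, 2.79, 2.79, 3.14, 3.14, 3.14].

## Interface

Orientations are given as a unit quaternion [x, y, z, w].
In Python, from bench import r gives the robot as it stands.
- The arm moves only by the tool step_arm, never from a script. Its argument "increments" is a list of rows, each a list of 2 entries, a list of its own where there are three numbers: the shift along the tool's x, y, z in m, then the turn, a rotation vector about the tool's x, y, z in rad. A call has 1 to 5 rows; each row is the pose to reach, as a shift and turn from the pose measured when the call began, along the tool's axes at that moment; what a row does not reach only later rows make up. A row lasts 1/10 s, in which the tool goes at most 50 mm and 8.59 degrees, less where a joint would pass 70% of its speed; a pose out of reach is approached as far as the arm can. A call with a gripper value outside its range is refused whole. "hand" is the closure, from -1 (fully open) to 1 (shut), so that 0 is half open, set as the call begins (left out, the last holds). The fingers move at their own pace and stop on an object; "grip_force" is the grip in N (left out, the last holds). Time passes only in rows, so rows that repeat a pose let the fingers close. It gives the time, the measured TCP pose, the force and the opening at its end, in the units of the state.
- r.read_state(): the state, without advancing time (a new reading comes with each control period).
- r.camera(name): name is "side" or "top"; returns a dict with "pixels" (400x640x3 uint8, blue, green, red), "camera_matrix" (3x3 intrinsics, pixels), "k1" (the pictures are not rectified: a ray, as slopes to the right and down, at radius r is drawn at 1 + k1 r^2 times it, then the intrinsics apply), "extrinsics" (4x4, takes a point from camera to world coordinates). Camera axes: x right, y up, looking along -z (the intrinsics and any distortion apply to the point x, -y, -z); pixel columns grow to the right and rows downward; lengths in m; the calibration is good to about 2 mm. A picture is of the moment at which its call begins. There is no depth.
- r.close_job(): hands the job in, once; it reports no verdict.
The state is a dict: "time": time; "joint_positions": joint angles; "joint_vel": joint speeds; "joint_torque": joint torques, N m; "ee_pos": TCP position; "eef_rot": TCP orientation; "ft_force": force on the tool from outside, world axes, zero at the start; "torque": the same for the moment, N m; "width": finger opening in m.
Only numpy, scipy, OpenCV 4.12 (cv2) and the standard library are available. Lean on these libraries where they do the work, as an engineer would, in place of code of your own. Each camera call takes 0.05 s, during which the arm holds its last target.

## Task

Put the loose filler cap on the filler neck of the grinder, with its square grip in line with the grinder's sides. Turn it gently backwards (anticlockwise from above) until you feel it drop into the thread, then forwards (clockwise) until it is fully home at its stop, without forcing it or disturbing the other things, and let go.

Things in the scene. Friction and masses are not known exactly. Their poses are not given: they have to be found in the camera images.
- cap_centre (a point): Centre of the loose black filler cap, on its axis, half-way up its 46 mm height; z is its axis (up), x and y are square to the flats of its grip. It stands upright on the worktop: a round skirt 59 mm in diameter and 24 mm high, and on it the square grip. About 90 g.
- cap_grip (a point): Centre of the cap's solid square grip, 35 mm above the cap's foot; axes as cap_centre. The grip is 44 x 44 mm with 6 mm rounded corners and 22 mm high (24 to 46 mm above the foot).
- filler_cap: The cap; origin at the centre of its foot, axes as cap_centre. The skirt is hollow and open below (bore 53 mm, 20 mm deep). Inside it, under the middle of each flat of the grip, a lug 5.6 mm wide points inwards; its underside is 3.5 mm above the foot. All four quarter turns of the cap are alike.
- grinder: Electric grinder, fixed to the worktop: aluminium-coloured body 126 x 116 mm on a 134 x 124 mm foot, flat top 150 mm above the worktop. Origin at the centre of its underside, z up; its front with drawer and dial faces its own -x.
- neck_base (a point): Foot of the grinder's filler neck: on the neck's axis, level with the flat top; axes as the grinder's. The neck is an upright steel tube 39 mm in diameter and 20 mm high, its top 4 mm tapered to 33 mm. Four sloping thread ribs run round it (48 mm over them) with a gap beside each, and a full-height stop post at each rib's clockwise end. The lugs have 1.5 mm of play round the tube.
- neck_top (a point): Centre of the neck's top, 20 mm above neck_base. A cap set on square with the grinder, any of four ways, lands with its lugs on the ribs, foot 8 to 13 mm above neck_base; posts then stop it from turning clockwise. The ribs' exact angle varies by 0.25 rad either way and is not told. Turned anticlockwise under light pressure it climbs 0.07 mm a degree and after some 10 to 50 degrees drops about 6 mm.
- thread_start (a point): Point on the neck's axis 9.7 mm above neck_base, where the cap's lugs are after the drop (cap's foot 5.5 to 7 mm above neck_base). From the drop on, anticlockwise, posts stop it within 12 degrees. Turned clockwise under light pressure it now runs down beneath the ribs for 56 to 68 degrees to a dead stop, foot 1.5 mm above neck_base: home. 3 to 10 N is enough pressure; over 60 N is forcing.
- espresso_cup: Small green and white cup, 64 x 89 x 48 mm, standing on the worktop; origin at the centre of its underside. Leave alone.
- salt_shaker: Salt shaker, 44 mm across, 90 mm high; origin at the centre of its underside. Leave alone.
- kitchen_timer: Round kitchen timer, 58 x 75 x 72 mm; origin at its underside. Leave alone.
- tea_glass: Small clear glass, 49 mm across, 62 mm high; origin at its underside. Leave alone.
- mug_blue: Pale mug, 84 x 116 x 106 mm; origin at its underside. Leave alone.
Mind the look-alikes: they are no part of the job. What is shaped like the filler_cap but purple is not meant.

How it is judged:
On the way, in this order (a step that is already met when the one before it is completed fails the run):
1. the cap sits centred and upright on the neck with its lugs on top of the ribs (cap foot 7 to 14 mm above neck_base) (horizontal distance between cap_centre and neck_base below 0.004 m and angle between filler_cap's own z axis and vertical below 0.06 rad and z of cap_centre in the frame of grinder between 0.18 and 0.187 m), for 0.2 s.
2. turned backwards, the cap has dropped through the gaps (cap foot 4.5 to 7 mm above neck_base) (horizontal distance between cap_centre and neck_base below 0.004 m and angle between filler_cap's own z axis and vertical below 0.06 rad and z of cap_centre in the frame of grinder between 0.1775 and 0.18 m), for 0.1 s.
At the end, for the whole second after the job is handed in: The cap is on the neck, centred within 4 mm, upright within 0.04 rad and at rest, screwed home: its foot 0.5 to 2.7 mm above neck_base (1.5 mm is fully home) (horizontal distance between cap_centre and neck_base below 0.004 m and angle between filler_cap's own z axis and vertical below 0.04 rad and z of cap_centre in the frame of grinder between 0.1735 and 0.1757 m and linear speed of filler_cap below 0.01 m/s); the robot touches nothing.
It fails at once if the cap is forced: more than 60 N between cap and grinder (contact force between filler_cap and grinder above 60 N).
It fails at once if a bystander (espresso cup, salt shaker, timer, glass or mug) is moved more than 30 mm (distance of any of espresso_cup, salt_shaker, kitchen_timer, tea_glass, mug_blue from where it was at the start of the episode above 0.03 m).
It also fails if it takes over 72 s, if anything falls off the work surface, if the arm or the gripper's body presses on something with over 40 N, if the wrist force passes 120 N, or if a joint passes its speed limit or range.

## Working session

There is one attempt and no reset: what is moved stays moved. The work goes in short steps, Python scripts to look and compute and a tool call to move; the robot and the scene stay as the last step left them, time stands still between calls to the robot, and variables do not carry over. Pictures are saved under pics/ and viewed, and the job is handed in when it is done.

Besides the shell and the picture viewer there is one more tool, called in YAML: its name, and indented under it one key for each argument. step_arm: Moves the arm, as the interface text tells. Its arguments: {"type":"object","properties":{"increments":{"type":"array"},"hand":{"type":"number"},"grip_force":{"type":"number"}},"required":["increments"]}

```bash
mkdir -p pics; ls
python3 - <<'E'
from bench import r
import cv2,pickle
s=r.read_state(); print(s)
for n in("side","top"):
    c=r.camera(n); pickle.dump(c,open(f"pics/{n}0.pkl","wb")); cv2.imwrite(f"pics/{n}0.png",c["pixels"]); print(n,c["camera_matrix"],c["k1"],c["extrinsics"])
E
```

```text
pics
{'time': 0.0, 'joint_positions': array([ 1.2774333 ,  0.33287527, -0.06470386,  1.46092198,  0.02160639,
        1.34990568, -0.08850037]), 'joint_vel': array([ 8.02755160e-04,  1.76119867e-03, -8.67721847e-04, -6.77791760e-04,
       -6.06419670e-04,  3.74183051e-05, -5.25850325e-05]), 'joint_torque': array([-9.63997009e-04, -6.23276854e+01,  2.46131024e-02, -3.89900243e+01,
       -6.12559961e-02,  4.00157191e-02,  1.26593654e-04]), 'ee_pos': array([ 0.16705929, -0.60186324,  0.22176106]), 'eef_rot': array([ 9.90847958e-01,  1.34980825e-01, -1.30122534e-04, -6.95176336e-04]), 'ft_force': array([-0.06884558,  0.19124317, -0.51944766]), 'torque': array([-0.06606573, -0.00037853,  0.02979936]), 'width': 0.08714907947394314}
side [[433.34660097   0.         311.28239308]
 [  0.         433.34660097 199.52464836]
 [  0.           0.           1.        ]] -0.017557453824089176 [[-0.99244817  0.06963972 -0.10097992  0.4304763 ]
 [-0.12261102 -0.58754856  0.79984575  1.08877408]
 [-0.00362957  0.8061867   0.59165009  0.98579562]
 [ 0.          0.          0.          1.        ]]
top [[466.74335921   0.         321.75507297]
 [  0.         466.74335921 201.95268253]
 [  0.           0.           1.        ]] -0.009036946830287716 [[-0.054035    0.9785385  -0.19885325  0.34219656]
 [-0.99853556 -0.05347805  0.0081746  -0.04357815]
 [-0.00263512  0.19900376  0.97999518  1.3990577 ]
 [ 0.          0.          0.          1.        ]]
```

View pics/side0.png

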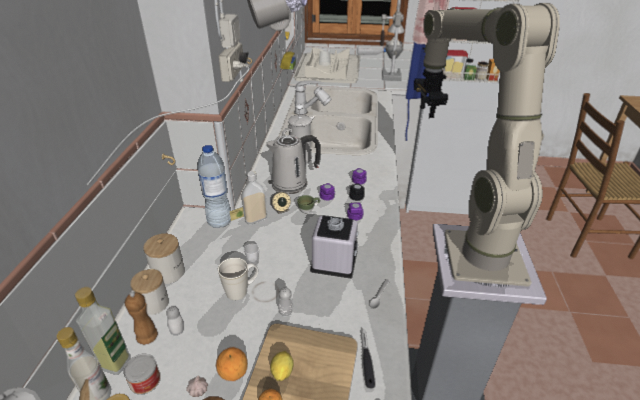

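View pics/top0.png

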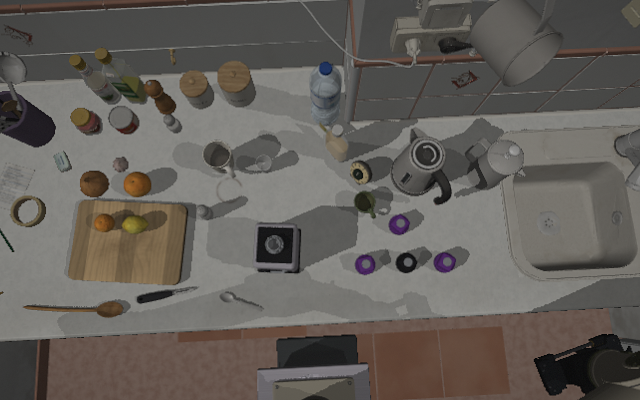

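The black cap is at top (406,262) and side (357,191), with purple look-alikes around it. The grinder is at top (277,247). I'll zoom in on both next.

```bash
cat > h.py <<'E'
import numpy as np,pickle,cv2
def load(n,k=0): return pickle.load(open(f"pics/{n}{k}.pkl","rb"))
def ray(c,uv):
    K=c["camera_matrix"];k1=c["k1"]
    p=cv2.undistortPoints(np.array([[uv]],float),K,np.array([k1,0,0,0.]))[0,0]
    E=c["extrinsics"]; d=E[:3,:3]@np.array([p[0],-p[1],-1]); return E[:3,3],d/np.linalg.norm(d)
def onz(c,uv,z):
    o,d=ray(c,uv); return o+d*(z-o[2])/d[2]
def proj(c,P):
    E=c["extrinsics"]; q=E[:3,:3].T@(np.asarray(P,float)-E[:3,3]); x=np.array([q[0],-q[1]])/-q[2]
    x=x*(1+c["k1"]*x@x); K=c["camera_matrix"]; return np.array([K[0,0]*x[0]+K[0,2],K[1,1]*x[1]+K[1,2]])
def tri(c1,u1,c2,u2):
    o1,d1=ray(c1,u1);o2,d2=ray(c2,u2)
    A=np.stack([d1,-d2],1); t=np.linalg.lstsq(A,o2-o1,rcond=None)[0]
    a=o1+d1*t[0];b=o2+d2*t[1]; return (a+b)/2,np.linalg.norm(a-b)
E
python3 - <<'E'
from h import *
t=load("top")["pixels"];s=load("side")["pixels"]
def crop(i,x,y,w,h,k): return cv2.resize(i[y:y+h,x:x+w],None,fx=k,fy=k,interpolation=cv2.INTER_CUBIC)
cv2.imwrite("pics/t1.png",crop(t,240,180,225,100,3.5))
cv2.imwrite("pics/s1.png",crop(s,300,160,80,120,5))
E
```

```text
(no output)
```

View pics/t1.png

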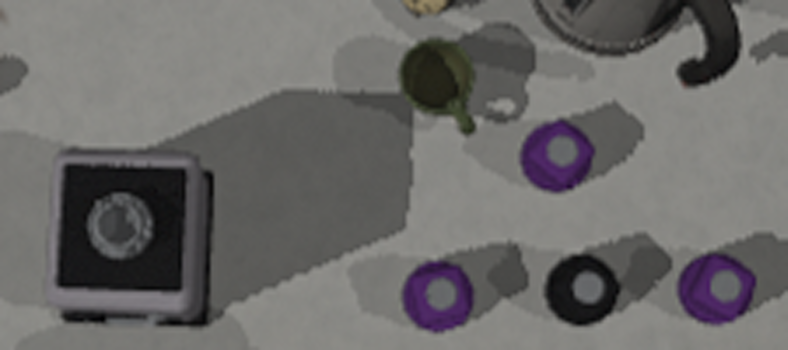

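View pics/s1.png

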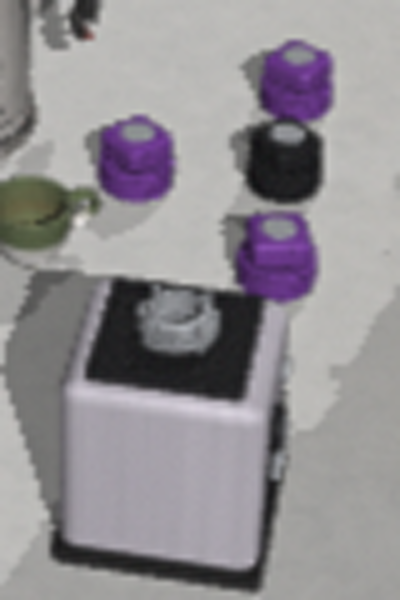

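Close-up: each cap has a grey disc on its top. The black cap's disc is at about top (408,262) and side (358,187). The neck ring is at about top (274,244) and side (335.5,222). Next I measure these, and stretch contrast to get the black grip's yaw.

Run:
```python
from h import *
T=load("top");S=load("side");t=T["pixels"];s=S["pixels"]
def crop(i,x,y,w,h,k): return cv2.resize(i[y:y+h,x:x+w],None,fx=k,fy=k,interpolation=cv2.INTER_CUBIC)
a=crop(t,390,245,34,34,11);b=crop(s,340,178,34,34,11)
f=lambda i:np.clip(i.astype(float)*4.5-20,0,255).astype(np.uint8)
cv2.imwrite("pics/capz.png",np.hstack([f(a),f(b)]))
def blob(i,box,cond):
    x,y,w,h=box; g=i[y:y+h,x:x+w].astype(int); m=cond(g).astype(np.uint8)
    n,l,st,ce=cv2.connectedComponentsWithStats(m)
    return [(ce[k]+[x,y],st[k,4]) for k in range(1,n) if st[k,4]>6]
g=cv2.cvtColor(t[256:270,400:416],cv2.COLOR_BGR2GRAY);print(g)
g=cv2.cvtColor(s[182:204,346:370],cv2.COLOR_BGR2GRAY);print(g)
```

```text
[[ 20  20  18  18  17  22  21  20  20  21  22  16  12  33  69  89]
 [ 22  19  22  23  20  20  41  57  49  37  22  22  17  11  33  67]
 [ 19  19  22  22  30  69  88  92  90  89  66  31  19  18  13  47]
 [ 18  21  22  18  59  95 105 105 104 106  99  70  34  22  15  33]
 [ 21  23  23  31  88 103 103 102 102 102 105 100  52  20  21  15]
 [ 23  24  22  52  99 105 103 103 102 102 103 106  65  28  21  21]
 [ 25  25  22  49  99 105 104 103 102 102 104 106  64  29  21  24]
 [ 25  24  22  27 100 105 104 105 103 103 105 100  57  24  21  21]
 [ 21  25  23  22  82 105 105 104 105 105 107  82  43  24  20  16]
 [ 19  23  26  21  45  75  92 105 108 107  87  53  26  21  19  13]
 [ 21  22  23  24  22  30  56  71  75  73  49  26  21  18  17  21]
 [ 22  21  23  22  23  23  22  20  20  21  20  20  19  22  16  56]
 [ 23  23  20  23  21  25  24  25  24  24  24  21  17  12  23  79]
 [ 20  23  22  21  23  24  26  23  24  26  19  18  16  23  66 117]]
[[183 185 187 182 166 162 148 107  73  62  58  69  75  79  78  75  70  75
   89 140 185 189 186 187]
 [185 185 189 184 167 164 161 150 121  70  47  51  52  66  8
[... 1361 characters left out ...]
83 157 115  45  20  25  32  29  34  32  32  34  34  31  29  36  87
  157 185 183 181 183 181]
 [189 182 163 148  95  48  25  27  27  31  31  34  33  29  29  32  58 120
  184 188 184 184 184 182]
 [184 165 162 161 152 119  70  47  46  32  31  33  28  33  49  74 117 165
  188 187 185 186 184 186]
 [181 162 161 162 162 160 150 129 119  80  69  72  79  85 119 153 165 185
  186 186 184 184 184 185]
 [165 162 163 165 164 161 162 159 158 155 156 157 158 156 160 169 185 187
  184 184 184 183 183 182]
 [157 158 159 160 146 111 131 128 116 111 110 115 115 121 142 169 186 185
  185 186 184 184 184 182]
 [ 99 100  98  92  84  75  84  95 109 108 105  93  83  81 121 180 188 187
  187 187 187 188 188 187]]
```

View pics/capz.png

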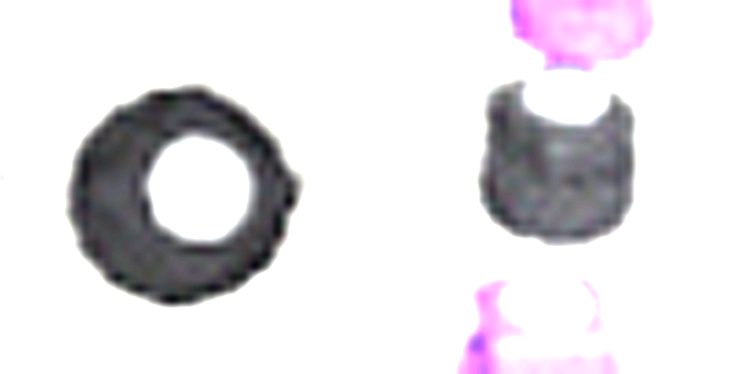

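Run:
```python
from h import *
T=load("top");S=load("side")
def cen(c,box,lo,hi):
    x,y,w,h=box; g=cv2.cvtColor(c["pixels"][y:y+h,x:x+w],cv2.COLOR_BGR2GRAY).astype(float)
    W=np.clip((g-lo)/(hi-lo),0,1); yy,xx=np.mgrid[y:y+h,x:x+w]; return np.array([(W*xx).sum(),(W*yy).sum()])/W.sum()
ut=cen(T,(402,256,12,11),25,103); us=cen(S,(353,184,9,6),50,142)
print(ut,us,onz(T,ut,.046),onz(S,us,.046),tri(T,ut,S,us))
# black cap contour in top, polar about disc centre on z=.046
k=8
g=cv2.cvtColor(T["pixels"],cv2.COLOR_BGR2GRAY)
C=onz(T,ut,.046)
for P,nm,cam in((C,'top',T),(onz(S,us,.046),'side',S)):
  gg=cv2.GaussianBlur(cv2.cvtColor(cam["pixels"],cv2.COLOR_BGR2GRAY),(3,3),.5).astype(np.float32)
  out=[]
  for a in range(0,360,10):
    d=np.array([np.cos(np.radians(a)),np.sin(np.radians(a)),0])
    rs=np.arange(.016,.05,.0005)
    uv=np.array([proj(cam,P+d*q) for q in rs],np.float32)
    v=cv2.remap(gg,uv[:,:1],uv[:,1:],cv2.INTER_LINEAR).ravel()
    j=np.argmax((v>50)&(rs>.02)); out.append((a,round(rs[j]*1e3,1)))
  print(nm,out)
```

```text
[407.6648374  261.71158537] [357.21445331 185.96855936] [ 0.4276864 -0.2926779  0.046    ] [ 0.4270656  -0.28943851  0.046     ] (array([ 0.42744823, -0.29310469,  0.04354247]), np.float64(0.000786424527939524))
top [(0, np.float64(27.0)), (10, np.float64(27.0)), (20, np.float64(28.0)), (30, np.float64(28.0)), (40, np.float64(29.5)), (50, np.float64(30.5)), (60, np.float64(32.0)), (70, np.float64(33.0)), (80, np.float64(33.5)), (90, np.float64(35.0)), (100, np.float64(35.0)), (110, np.float64(35.0)), (120, np.float64(35.0)), (130, np.float64(34.5)), (140, np.float64(33.5)), (150, np.float64(32.0)), (160, np.float64(31.5)), (170, np.float64(30.5)), (180, np.float64(28.5)), (190, np.float64(28.0)), (200, np.float64(27.0)), (210, np.float64(26.0)), (220, np.float64(26.5)), (230, np.float64(25.5)), (240, np.float64(25.0)), (250, np.float64(24.5)), (260, np.float64(26.0)), (270, np.float64(27.0)), (280, np.float64(24.5)), (290, np.float64(24.5)), (300, np.float64(24.5)), (310, np.float64(24.0)), (320, np.float64(24.5)), (330, np.float64(25.0)), (340, np.float64(25.5)), (350, np.float64(26
[... 200 characters left out ...]
), (80, np.float64(20.0)), (90, np.float64(20.0)), (100, np.float64(20.0)), (110, np.float64(20.0)), (120, np.float64(47.0)), (130, np.float64(34.5)), (140, np.float64(29.5)), (150, np.float64(25.0)), (160, np.float64(20.5)), (170, np.float64(20.0)), (180, np.float64(20.0)), (190, np.float64(20.0)), (200, np.float64(20.0)), (210, np.float64(20.0)), (220, np.float64(20.0)), (230, np.float64(20.0)), (240, np.float64(20.0)), (250, np.float64(20.0)), (260, np.float64(20.0)), (270, np.float64(20.0)), (280, np.float64(20.0)), (290, np.float64(20.0)), (300, np.float64(20.0)), (310, np.float64(20.0)), (320, np.float64(20.0)), (330, np.float64(20.0)), (340, np.float64(20.0)), (350, np.float64(20.0))]
```

Run:
```python
from h import *
T=load("top");S=load("side")
C=np.array([.4276,-.2925,0])
for y in(75,80,85,90,95,100):
  f=lambda a,z:C+[.027*np.cos(np.radians(a)),.027*np.sin(np.radians(a)),z]
  print(y,*[np.round(proj(S,f(y+q,z)),1) for q,z in((0,.046),(0,.026),(90,.046),(-90,.046),(180,.046))],'top',np.round(proj(T,f(y+180,.046)),1))
gg=cv2.cvtColor(T["pixels"],cv2.COLOR_BGR2GRAY).astype(np.float32)
for th in(45,65):
  o=[]
  for a in range(244,300,3):
    d=np.array([np.cos(np.radians(a)),np.sin(np.radians(a)),0]); rs=np.arange(.02,.05,.0003)
    uv=np.array([proj(T,C+[0,0,.046]+d*q) for q in rs],np.float32)
    v=cv2.remap(gg,uv[:,:1],uv[:,1:],cv2.INTER_LINEAR).ravel(); o.append((a,round(float(rs[np.argmax(v>th)])*1e3,1)))
  print(th,o)
# grinder: black plate mask top, neck
g=T["pixels"][220:280,245:310]; 
cv2.imwrite("pics/gz.png",cv2.resize(np.clip(g*1.8,0,255).astype(np.uint8),None,fx=9,fy=9,interpolation=cv2.INTER_CUBIC))
g=S["pixels"][205:280,305:365]; 
cv2.imwrite("pics/gs.png",cv2.resize(np.clip(g*1.3,0,255).astype(np.uint8),None,fx=8,fy=8,interpolation=cv2.INTER_CUBIC))
```

```text
75 [355.  189.3] [354.7 193.6] [363.9 187. ] [350.4 184. ] [359.2 181.9] top [416.8 263.7]
80 [355.6 189.4] [355.3 193.7] [364.  186.7] [350.2 184.4] [358.6 181.7] top [416.9 262.9]
85 [356.2 189.5] [355.9 193.8] [364.1 186.3] [350.1 184.7] [358.  181.7] top [417.  262.1]
90 [356.8 189.5] [356.5 193.8] [364.2 186. ] [350.1 185. ] [357.4 181.6] top [416.9 261.2]
95 [357.5 189.5] [357.1 193.8] [364.2 185.6] [350.  185.4] [356.8 181.6] top [416.8 260.4]
100 [358.1 189.5] [357.8 193.8] [364.1 185.3] [350.1 185.7] [356.2 181.6] top [416.6 259.6]
45 [(244, 24.8), (247, 24.5), (250, 24.5), (253, 24.8), (256, 25.4), (259, 26.0), (262, 26.0), (265, 26.3), (268, 26.3), (271, 26.6), (274, 26.0), (277, 25.1), (280, 24.5), (283, 24.2), (286, 23.9), (289, 24.2), (292, 24.2), (295, 24.2), (298, 24.2)]
65 [(244, 25.7), (247, 25.7), (250, 25.7), (253, 26.0), (256, 26.6), (259, 26.9), (262, 27.2), (265, 28.1), (268, 28.7), (271, 29.3), (274, 28.7), (277, 27.5), (280, 26.6), (283, 25.4), (286, 25.1), (289, 25.4), (292, 25.7), (295, 25.7), (298, 25.7)]
```

View pics/gz.png

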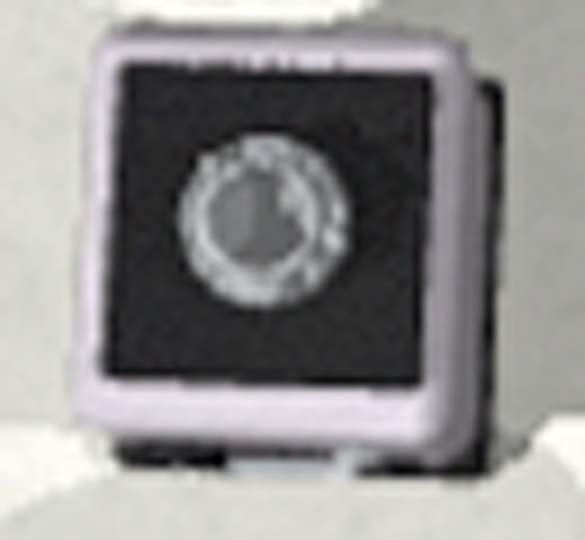

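View pics/gs.png

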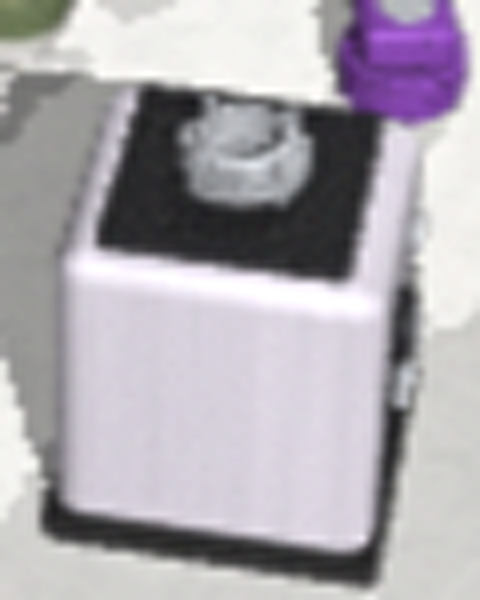

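The contrast-stretched zoom shows the black plate with corners near top (258.5,227), (293,228.5), (292,262.5) and (256,262). The neck ring is centred near top (274,244) and side (335.5,222). Now I'll fit these.

Run:
```python
from h import *
T=load("top");S=load("side")
def plate(c,box,zth,z):
    x,y,w,h=box; g=cv2.cvtColor(c["pixels"],cv2.COLOR_BGR2GRAY)[y:y+h,x:x+w]
    k=8; G=cv2.resize(g,None,fx=k,fy=k,interpolation=cv2.INTER_CUBIC)
    m=(G<zth).astype(np.uint8); n,l,st,ce=cv2.connectedComponentsWithStats(m)
    # component nearest the box middle w/ largest area
    i=1+np.argmax(st[1:,4]); print(st[i])
    cs,_=cv2.findContours((l==i).astype(np.uint8),cv2.RETR_EXTERNAL,cv2.CHAIN_APPROX_NONE)
    ct=max(cs,key=cv2.contourArea); pts=(ct[:,0,:]+.5)/k-.5+[x,y]
    W=np.array([onz(c,p,z)[:2] for p in pts[::3]]).astype(np.float32)
    return W,pts,G
W,pts,G=plate(T,(252,222,45,45),60,.15)
r=cv2.minAreaRect(W*1000);print(r,)
ap=cv2.approxPolyDP((W*1000).reshape(-1,1,2),8,True)[:,0];print(ap)
W2,_,_=plate(S,(312,212,45,30),80,.15)
r=cv2.minAreaRect(W2*1000);print('side',r)
ap=cv2.approxPolyDP((W2*1000).reshape(-1,1,2),8,True)[:,0];print(ap)
# neck ring in top: bright inside plate
g=cv2.cvtColor(T["pixels"],cv2.COLOR_BGR2GRAY)[231:257,262:287]
k=8;G=cv2.resize(g,None,fx=k,fy=k,interpolation=cv2.INTER_CUBIC)
cs,_=cv2.findContours((G>55).astype(np.uint8),cv2.RETR_EXTERNAL,cv2.CHAIN_APPROX_NONE)
ct=max(cs,key=cv2.contourArea); e=cv2.fitEllipse(ct); u=(np.array(e[0])+.5)/k-.5+[262,231]; print('ring',u,np.array(e[1])/k)
for z in(.15,.16,.165,.17):print(z,onz(T,u,z))
```

```text
[   34    40   299   290 63144]
((486.2552490234375, 78.60724639892578), (96.0212631225586, 95.4930648803711), 84.93236541748047)
[[535.8724   121.295296]
 [444.37527  128.78036 ]
 [436.37982   36.10594 ]
 [527.741     28.290773]]
[   42     0   318   224 34206]
side ((478.74383544921875, 69.88150787353516), (137.5374298095703, 106.36439514160156), 85.01679992675781)
[[424.50452     5.5811744]
 [454.89664     9.187427 ]
 [447.36346    39.8793   ]
 [466.78638    43.425034 ]
 [469.68866   101.164116 ]
 [502.31247    99.25151  ]
 [511.87247    65.334946 ]
 [505.0578     38.632465 ]
 [528.5019     37.652935 ]
 [534.2724    132.1869   ]
 [444.90497   139.28856  ]]
ring [273.76199341 244.10492706] [18.25888062 18.61858559]
0.15 [0.48744916 0.0807995  0.15      ]
0.16 [0.48628626 0.07980373 0.16      ]
0.165 [0.48570481 0.07930584 0.165     ]
0.17 [0.48512336 0.07880796 0.17      ]
```

Run:
```python
from h import *
T=load("top");S=load("side")
g=cv2.cvtColor(S["pixels"],cv2.COLOR_BGR2GRAY)[212:236,324:348]
print(g)
for z,P in((.17,.0165),(.15,.024),(.162,.024)):
  for c0 in((.486,.079),):
    pr=np.array([proj(S,[c0[0]+P*np.cos(a),c0[1]+P*np.sin(a),z]) for a in np.linspace(0,6.28,60)])
    print(z,P,pr.min(0),pr.max(0))
```

```text
[[186 185 185 186 186 187 188 188 188 187 188 188 187 187 186 188 188 188
  187 189 189 171 114  62]
 [187 185 184 185 185 187 189 191 190 188 188 187 187 187 187 188 190 190
  188 187 188 175 120  60]
 [185 186 186 185 185 186 187 189 188 191 189 188 186 186 188 189 188 189
  187 184 186 187 165  70]
 [ 99 126 149 147 155 181 185 185 186 186 188 188 190 189 189 189 189 189
  189 189 190 185 151  70]
 [ 36  50  61  60  63  79  90  96  97 125 148 160 184 187 185 186 186 189
  188 190 192 186 154  89]
 [ 31  31  30  30  26  32  79 115  66  64  74  84  83  83  93 100 124 149
  150 161 180 167 163 149]
 [ 30  29  31  29  28  31  70 113 113 139 124 119 126 119  89  56  70  94
   86  67  75  72  83  87]
 [ 35  34  35  33  33  46  85 123 131 142 140 140 135 126 113  99 114 115
   78  35  28  33  37  38]
 [ 34  34  31  49  81  99 125 126 135 143 144 142 134 128 115 100 106 126
   82  36  31  31  32  31]
 [ 34  27  32  73 116  99 131 131 139 146 144 141 136 126 108  73  99 145
   97  50  33  32  31  33]
 [ 36  31  36  81 123 107 119 136 150 142 132 124 130 123 110  74 104 142
  134 109  47  3
[... 827 characters left out ...]
1  34  27  29  30  25  29  33  34  38  40  37  35  29  33  36  29
   35  35  34  33  35  32]
 [ 34  38  31  30  31  28  29  29  30  27  28  27  28  28  27  30  30  33
   36  31  32  35  35  34]
 [ 31  31  26  28  31  26  28  29  29  27  29  28  29  28  29  36  33  34
   37  36  35  33  35  34]
 [ 33  30  32  32  35  33  31  28  30  29  32  29  31  30  35  37  35  33
   34  32  32  35  34  35]
 [ 36  36  34  32  33  32  33  33  34  32  31  32  34  33  32  33  31  32
   34  34  34  35  32  31]]
0.17 0.0165 [329.72517046 216.3283408 ] [340.76889502 223.26904081]
0.15 0.024 [327.0965504  219.91869572] [343.01614242 230.07599176]
0.162 0.024 [327.16855732 216.85286286] [343.17544438 226.9743311 ]
```

```bash
cat > go.py <<'E'
import sys,numpy as np
from bench import r
from scipy.spatial.transform import Rotation as Ro
# go.py x y z yawdeg(tool y azimuth): prints required total shift/turn in tool axes
s=r.read_state(); R0=Ro.from_quat(s["eef_rot"]); p=s["ee_pos"]
Y=R0.as_matrix()[:,1]
print("t",round(s["time"],2),"pos",p.round(4),"yaw",round(np.degrees(np.arctan2(Y[1],Y[0])),2),"tilt",np.degrees(np.arccos(-R0.as_matrix()[2,2])).round(2),"F",s["ft_force"].round(2),"M",s["torque"].round(2),"w",round(s["width"],4),"j",s["joint_positions"].round(2))
if len(sys.argv)>4:
    x,y,z,a=map(float,sys.argv[1:5]); a=np.radians(a)
    ty=np.array([np.cos(a),np.sin(a),0]); tz=np.array([0,0,-1.]); Rt=Ro.from_matrix(np.stack([np.cross(ty,tz),ty,tz],1))
    print("shift",R0.inv().apply(np.array([x,y,z])-p).round(4),"turn",(R0.inv()*Rt).as_rotvec().round(4))
E
python3 go.py .4275 -.2925 .12 43;python3 go.py .4275 -.2925 .12 -47
```

```text
t 0.1 pos [ 0.1671 -0.6019  0.2219] yaw -74.49 tilt 0.07 F [-0.49  0.13 -0.37] M [ 0.05 -0.02  0.03] w 0.0871 j [ 1.28  0.33 -0.06  1.46  0.02  1.35 -0.09]
shift [ 0.3337 -0.2283  0.1021] turn [-8.0000e-04 -1.2000e-03 -2.0505e+00]
t 0.1 pos [ 0.1671 -0.6019  0.2219] yaw -74.49 tilt 0.07 F [-0.49  0.13 -0.37] M [ 0.05 -0.02  0.03] w 0.0871 j [ 1.28  0.33 -0.06  1.46  0.02  1.35 -0.09]
shift [ 0.3337 -0.2283  0.1021] turn [-1.200e-03 -2.000e-04 -4.797e-01]
```

step_arm:
  increments:
    - [[0.033, -0.023, 0], [0, 0, -0.14]]
    - [[0.067, -0.046, 0], [0, 0, -0.28]]
    - [[0.1, -0.068, 0], [0, 0, -0.42]]
    - [[0.133, -0.091, 0], [0, 0, -0.56]]
    - [[0.167, -0.114, 0], [0, 0, -0.7]]
  hand: -1

```text
time: 0.6
ee_pos: [0.2981, -0.4459, 0.2217]
eef_rot: [0.883, 0.469, -0.0, -0.001]
ft_force: [1.0, -0.4, -0.1]
width: 0.0869
```

```bash
python3 go.py .4275 -.2925 .10 43
```

```text
t 0.6 pos [ 0.2981 -0.4459  0.2217] yaw -34.06 tilt 0.1 F [ 1.   -0.44 -0.1 ] M [-0.05 -0.12  0.  ] w 0.0869 j [ 1.14  0.15 -0.27  1.68  0.04  1.31  0.27]
shift [0.1995 0.0215 0.1218] turn [-8.000e-04 -1.700e-03 -1.345e+00]
```

Tracking is good. I'll continue.

step_arm:
  increments:
    - [[0.04, 0.004, 0.01], [0, 0, -0.14]]
    - [[0.08, 0.009, 0.03], [0, 0, -0.28]]
    - [[0.12, 0.013, 0.05], [0, 0, -0.42]]
    - [[0.16, 0.017, 0.07], [0, 0, -0.56]]
    - [[0.1995, 0.0215, 0.09], [0, 0, -0.7]]

```text
time: 1.1
ee_pos: [0.4281, -0.291, 0.131]
eef_rot: [0.667, 0.745, 0.0, -0.001]
ft_force: [0.4, 0.0, 0.3]
width: 0.0869
```

```bash
python3 go.py .4275 -.2925 .10 43
```

```text
t 1.1 pos [ 0.4281 -0.291   0.131 ] yaw 6.37 tilt 0.1 F [0.4  0.01 0.34] M [ 0.02 -0.17  0.06] w 0.0869 j [ 0.94  0.21 -0.48  1.84  0.1   1.12  0.54]
shift [-0.0014 -0.0008  0.031 ] turn [-3.000e-04 -1.700e-03 -6.392e-01]
```

step_arm:
  increments:
    - [[-0.001, -0.001, 0.01], [0, 0, -0.14]]
    - [[-0.001, -0.001, 0.02], [0, 0, -0.28]]
    - [[-0.001, -0.001, 0.03], [0, 0, -0.42]]
    - [[-0.001, -0.001, 0.04], [0, 0, -0.56]]
    - [[-0.001, -0.001, 0.05], [0, 0, -0.64]]

```text
time: 1.6
ee_pos: [0.427, -0.2919, 0.0803]
eef_rot: [0.396, 0.918, 0.001, -0.001]
ft_force: [-0.9, -0.5, -0.3]
width: 0.087
```

```bash
python3 go.py .4275 -.2925 .028 43
python3 - <<'E'
from bench import r
import cv2,numpy as np
o=[]
for n,(x,y) in(("side",(310,130)),("top",(360,215))):
    c=r.camera(n)["pixels"]; o.append(cv2.resize(c[y:y+90,x:x+90],None,fx=4.4,fy=4.4,interpolation=cv2.INTER_CUBIC))
cv2.imwrite("pics/a1.png",np.clip(np.hstack(o)*1.5,0,255).astype(np.uint8))
E
```

```text
t 1.6 pos [ 0.427  -0.2919  0.0803] yaw 43.36 tilt 0.13 F [-0.89 -0.47 -0.29] M [-0.01 -0.19 -0.05] w 0.087 j [ 0.99  0.28 -0.54  1.88  0.17  1.03  1.14]
shift [-0.0009 -0.      0.0523] turn [ 0.0002 -0.0023  0.0062]
```

View pics/a1.png

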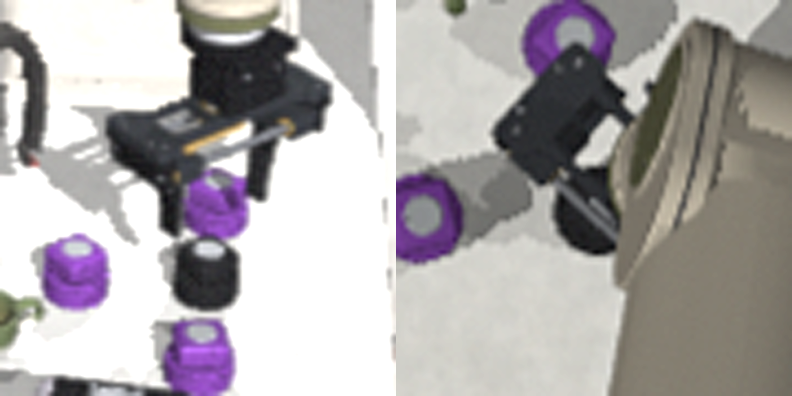

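The picture shows the jaws straddling the black cap, with the finger tips at zoom (172,230) and (258,195). Their midpoint lines up with the cap top. Descending.

step_arm:
  increments:
    - [[-0.001, 0, 0.02], [0, 0, 0]]
    - [[-0.001, 0, 0.04], [0, 0, 0]]
    - [[-0.001, 0, 0.052], [0, 0, 0]]
    - [[-0.001, 0, 0.052], [0, 0, 0]]

```text
time: 2.1
ee_pos: [0.4259, -0.2915, 0.0264]
eef_rot: [0.399, 0.917, 0.001, -0.003]
ft_force: [-0.5, 0.0, -0.3]
width: 0.087
```

step_arm:
  increments:
    - [[0, 0, 0], [0, 0, 0]]
    - [[0, 0, 0], [0, 0, 0]]
    - [[0, 0, 0], [0, 0, 0]]
    - [[0, 0, 0], [0, 0, 0]]
    - [[0, 0, 0], [0, 0, 0]]
  hand: 1
  grip_force: 5

```text
time: 2.6
ee_pos: [0.4261, -0.2917, 0.0267]
eef_rot: [0.399, 0.917, 0.001, -0.003]
ft_force: [-0.2, -0.0, 1.1]
width: 0.0548
```

```bash
python3 go.py .4275 -.2925 .028 43
```

```text
t 2.6 pos [ 0.4261 -0.2917  0.0267] yaw 43.02 tilt 0.37 F [-0.15 -0.04  1.05] M [ 0.01 -0.2  -0.01] w 0.0548 j [ 0.97  0.36 -0.52  1.92  0.22  0.93  1.09]
shift [-0.0016  0.0005 -0.0013] turn [-0.0004 -0.0064  0.0003]
```

step_arm:
  increments:
    - [[-0.001, 0, 0], [0, -0.006, 0]]
    - [[-0.001, 0, 0], [0, -0.006, 0]]
    - [[-0.001, 0, 0], [0, -0.006, 0]]
    - [[-0.001, 0, 0], [0, -0.006, 0]]

```text
time: 3.0
ee_pos: [0.4269, -0.2925, 0.0269]
eef_rot: [0.399, 0.917, -0.0, -0.0]
ft_force: [1.1, -0.3, 1.0]
width: 0.0445
```

```bash
python3 go.py .4275 -.2925 .028 43
```

```text
t 3.0 pos [ 0.4269 -0.2925  0.0269] yaw 43.02 tilt 0.02 F [ 1.06 -0.27  1.05] M [-0.01 -0.34 -0.02] w 0.0445 j [ 0.97  0.35 -0.52  1.92  0.22  0.92  1.09]
shift [-0.0004  0.0004 -0.0011] turn [-0.0003 -0.      0.0003]
```

step_arm:
  increments:
    - [[0, 0, 0], [0, 0, 0]]
    - [[0, 0, 0], [0, 0, 0]]
    - [[0, 0, -0.001], [0, 0, 0]]
    - [[0, 0, -0.001], [0, 0, 0]]
  hand: -0.7

```text
time: 3.4
ee_pos: [0.4269, -0.2925, 0.0279]
eef_rot: [0.399, 0.917, -0.0, -0.0]
ft_force: [0.2, 0.0, 0.1]
width: 0.0681
```

step_arm:
  increments:
    - [[0, 0, 0], [0, 0, 0.14]]
    - [[0, 0, 0], [0, 0, 0.28]]
    - [[0, 0, 0], [0, 0, 0.42]]
    - [[0, 0, 0], [0, 0, 0.56]]
    - [[0, 0, 0], [0, 0, 0.7]]

```text
time: 3.9
ee_pos: [0.4269, -0.2925, 0.0279]
eef_rot: [0.691, 0.723, -0.0, -0.0]
ft_force: [-1.0, 0.0, -0.3]
width: 0.0738
```

```bash
python3 go.py .4269 -.2925 .027 -47
```

```text
t 3.9 pos [ 0.4269 -0.2925  0.0279] yaw 2.58 tilt 0.02 F [-1.    0.04 -0.32] M [ 0.   -0.12  0.01] w 0.0738 j [ 0.87  0.33 -0.41  1.93  0.16  0.91  0.43]
shift [-0.      0.      0.0009] turn [-2.000e-04  2.000e-04  8.653e-01]
```

step_arm:
  increments:
    - [[0, 0, 0], [0, 0, 0.14]]
    - [[0, 0, 0], [0, 0, 0.28]]
    - [[0, 0, 0], [0, 0, 0.42]]
    - [[0, 0, 0], [0, 0, 0.56]]
    - [[0, 0, 0], [0, 0, 0.7]]

```text
time: 4.4
ee_pos: [0.4268, -0.2925, 0.0279]
eef_rot: [0.898, 0.439, -0.0, -0.0]
ft_force: [-0.0, -0.5, -0.1]
width: 0.0739
```

step_arm:
  increments:
    - [[0, 0, 0.001], [0, 0, 0.13]]
    - [[0, 0, 0.001], [0, 0, 0.165]]
    - [[0, 0, 0.001], [0, 0, 0.165]]
    - [[0, 0, 0.001], [0, 0, 0.165]]
    - [[0, 0, 0.001], [0, 0, 0.165]]
  hand: 1
  grip_force: 6

```text
time: 4.9
ee_pos: [0.4269, -0.2925, 0.0269]
eef_rot: [0.931, 0.364, -0.0, -0.0]
ft_force: [0.3, -0.1, 0.9]
width: 0.0441
```

step_arm:
  increments:
    - [[0, 0, 0], [0, 0, 0]]
    - [[0, 0, 0], [0, 0, 0]]
    - [[0, 0, 0], [0, 0, 0]]
  grip_force: 25

```text
time: 5.2
ee_pos: [0.4269, -0.2925, 0.0269]
eef_rot: [0.931, 0.365, -0.0, -0.0]
ft_force: [-0.5, 0.3, -1.5]
width: 0.0439
```

```bash
python3 go.py .4269 -.2925 .2 -47
```

```text
t 5.2 pos [ 0.4269 -0.2925  0.0269] yaw -47.24 tilt 0.01 F [-0.48  0.34 -1.52] M [ 0.01 -0.08  0.04] w 0.0439 j [ 0.75  0.32 -0.27  1.93  0.11  0.9  -0.4 ]
shift [-0.      0.     -0.1731] turn [-0.0001  0.0002 -0.0042]
```

step_arm:
  increments:
    - [[0, 0, -0.03], [0, 0, 0]]
    - [[0, 0, -0.075], [0, 0, 0]]
    - [[0, 0, -0.12], [0, 0, 0]]
    - [[0, 0, -0.165], [0, 0, 0]]
    - [[0, 0, -0.2], [0, 0, 0]]

```text
time: 5.7
ee_pos: [0.4272, -0.2926, 0.2298]
eef_rot: [0.931, 0.365, 0.0, 0.001]
ft_force: [0.4, -0.4, -0.5]
width: 0.0437
```

```bash
python3 go.py .486 .079 .225 -5
```

```text
t 5.7 pos [ 0.4272 -0.2926  0.2298] yaw -47.23 tilt 0.12 F [ 0.38 -0.35 -0.51] M [-0.08 -0.06  0.07] w 0.0437 j [ 0.77  0.11 -0.28  1.72  0.03  1.32 -0.34]
shift [ 0.2955 -0.2328  0.0044] turn [ 2.00e-03  6.00e-04 -7.37e-01]
```

step_arm:
  increments:
    - [[0.03, -0.023, 0], [0, 0, -0.07]]
    - [[0.06, -0.047, 0], [0, 0, -0.15]]
    - [[0.09, -0.07, 0], [0, 0, -0.22]]
    - [[0.12, -0.093, 0], [0, 0, -0.3]]
    - [[0.15, -0.117, 0], [0, 0, -0.37]]

```text
time: 6.2
ee_pos: [0.4577, -0.1034, 0.2296]
eef_rot: [0.847, 0.531, 0.0, 0.001]
ft_force: [0.5, -0.4, -0.1]
width: 0.0441
```

```bash
python3 go.py .486 .079 .225 -5
```

```text
t 6.2 pos [ 0.4577 -0.1034  0.2296] yaw -25.85 tilt 0.13 F [ 0.52 -0.38 -0.12] M [-0.04 -0.14  0.01] w 0.0441 j [ 0.59  0.01 -0.47  1.82  0.    1.31 -0.33]
shift [ 0.1765 -0.0541  0.0044] turn [ 0.002   0.0012 -0.3639]
```

step_arm:
  increments:
    - [[0.04, -0.012, 0], [0, 0, -0.08]]
    - [[0.08, -0.024, 0], [0, 0, -0.16]]
    - [[0.12, -0.037, 0], [0, 0, -0.24]]
    - [[0.16, -0.049, 0], [0, 0, -0.32]]
    - [[0.1765, -0.0541, 0], [0.002, 0.001, -0.364]]

```text
time: 6.7
ee_pos: [0.4857, 0.0834, 0.2295]
eef_rot: [0.735, 0.679, 0.0, -0.0]
ft_force: [-0.3, 0.0, -1.0]
width: 0.0439
```

```bash
python3 go.py .486 .079 .2 -5
python3 - <<'E'
from bench import r
import cv2,numpy as np,pickle
o=[]
for n,(x,y) in(("side",(290,140)),("top",(225,190))):
    C=r.camera(n); pickle.dump(C,open(f"pics/{n}1.pkl","wb"));c=C["pixels"]; o.append(cv2.resize(c[y:y+110,x:x+100],None,fx=4,fy=4,interpolation=cv2.INTER_CUBIC))
cv2.imwrite("pics/a2.png",np.clip(np.hstack(o)*1.5,0,255).astype(np.uint8))
E
```

```text
t 6.7 pos [0.4857 0.0834 0.2295] yaw -4.54 tilt 0.06 F [-0.28  0.03 -1.  ] M [-0.08 -0.15  0.04] w 0.0439 j [ 0.38  0.08 -0.67  1.76  0.05  1.32 -0.38]
shift [-0.0044  0.0007  0.0295] turn [ 0.0002 -0.0011  0.0081]
```

View pics/a2.png

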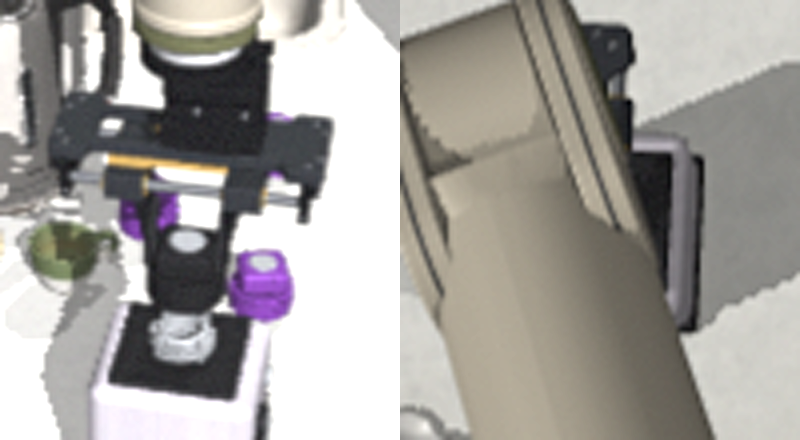

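The side view shows the cap held over the neck, with its disc at zoom (187,240) and the neck at (183,338). The top view is blocked by the arm. I'll settle the pose, then check it.

step_arm:
  increments:
    - [[-0.0044, 0.0007, 0.01], [0, -0.001, 0.008]]
    - [[-0.0044, 0.0007, 0.02], [0, -0.001, 0.008]]
    - [[-0.0044, 0.0007, 0.02], [0, -0.001, 0.008]]

```text
time: 7.1
ee_pos: [0.4851, 0.0755, 0.2072]
eef_rot: [0.739, 0.674, -0.002, -0.001]
ft_force: [-0.6, -1.1, -1.3]
width: 0.0442
```

```bash
python3 go.py .486 .079 .2 -5
python3 - <<'E'
from h import *
from bench import r
C=r.camera("side"); p=r.read_state()["ee_pos"]; im=C["pixels"]
top=p+[0,0,.0191]
print("pred disc",proj(C,top),"pred neck top",proj(C,[.486,.079,.17]))
u=proj(C,top).astype(int)
x,y=u[0]-12,u[1]-8
g=cv2.cvtColor(im,cv2.COLOR_BGR2GRAY)[y:y+16,x:x+24];print(x,y);print(g)
cv2.imwrite("pics/a3.png",np.clip(cv2.resize(im[180:245,300:370],None,fx=8,fy=8,interpolation=cv2.INTER_CUBIC)*1.5,0,255).astype(np.uint8))
E
```

```text
t 7.1 pos [0.4851 0.0755 0.2072] yaw -5.29 tilt 0.21 F [-0.59 -1.13 -1.34] M [-0.04 -0.08  0.03] w 0.0442 j [ 0.38  0.1  -0.66  1.79  0.06  1.28 -0.38]
shift [0.0036 0.0006 0.0072] turn [-0.0035  0.0012 -0.005 ]
pred disc [336.0808596  203.85670847] pred neck top [335.24451196 219.76188246]
324 195
[[ 40  35  29  27  39  43  39  41  47  67 117 186 193 191 192 189 190 187
  186 180 141  60  44  47]
 [ 34  28  26  29  42  39  38  53  63  69 118 189 194 193 192 193 192 190
  191 192 173  71  43  45]
 [ 31  24  29  32  36  35  48  67  68  90 141 188 192 191 191 189 189 191
  192 193 173  70  41  43]
 [ 29  27  27  35  40  34  52  71  87 137 187 193 191 190 190 188 187 189
  191 184 141  53  27  31]
 [ 56  28  27  29  39  51  86 109 133 169 192 194 194 193 191 190 191 189
  189 178 115  45  26  23]
 [124  46  27  31  43  82 140 159 148 153 166 188 190 189 190 191 192 194
  193 179 114  50  26  25]
 [148  62  26  35  42  76 117  97  65  59  66  82  88 101 126 147 155 174
  184 174  91  43  25  34]
 [152  91  34  36  42  56  78  45  31  43  67  90 104 107  94  78  65  67
   78  84  56  38  28  38]
 [155  95  37  36  40  33  35  30  54 106 139 141 142 142 140 128  83  38
   26  32  35  38  25  37]
 [160 118  47  35  40  28  25  38  78 131 146 145 143 144 144 144 131  79
   33  27  36  42  31  56]
 [166 149  55  31  41  32  27  35  75 128 145 144 144 144 144 147 130  72
   31  29  40  37  33  66]
 [174 170  66  30  40  30  27  34  51  98 138 145 145 143 148 146 105  47
   28  31  34  30  30  72]
 [189 171  65  32  34  28  33  33  35  45  69  97 128 118 108  97  54  34
   32  33  41  37  29  71]
 [190 170  63  31  36  34  39  35  37  35  36  45  55  51  48  44  34  33
   29  34  44  35  26  45]
 [190 171  63  27  26  31  35  36  38  37  37  37  37  38  39  38  37  35
   34  34  43  30  28  34]
 [186 170  73  31  25  29  35  35  33  38  39  35  38  36  38  40  41  41
   37  33  41  33  32  46]]
```

View pics/a3.png

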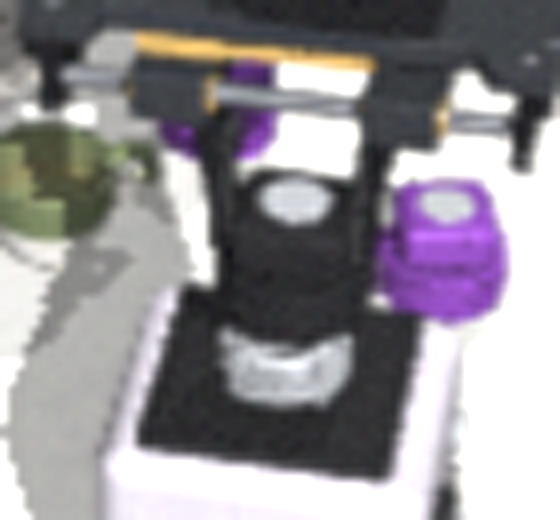

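```bash
python3 go.py .4865 .079 .199 -5
```

```text
t 7.15 pos [0.4855 0.0759 0.2081] yaw -5.26 tilt 0.15 F [-0.23  0.05 -0.19] M [-0.02 -0.13 -0.01] w 0.0438 j [ 0.38  0.1  -0.66  1.79  0.06  1.28 -0.38]
shift [0.0032 0.0008 0.0091] turn [-0.0025  0.0009 -0.0045]
```

step_arm:
  increments:
    - [[0.0032, 0.0008, 0.004], [-0.0025, 0.001, -0.0045]]
    - [[0.0032, 0.0008, 0.009], [-0.0025, 0.001, -0.0045]]
    - [[0.0032, 0.0008, 0.009], [-0.0025, 0.001, -0.0045]]

```text
time: 7.45
ee_pos: [0.4862, 0.079, 0.1984]
eef_rot: [0.737, 0.676, -0.0, -0.0]
ft_force: [-0.4, 0.2, -1.3]
width: 0.044
```

```bash
python3 go.py .4865 .079 .194 -5
```

```text
t 7.45 pos [0.4862 0.079  0.1984] yaw -5.0 tilt 0.05 F [-0.39  0.17 -1.29] M [-0.03 -0.07  0.03] w 0.044 j [ 0.38  0.1  -0.66  1.81  0.07  1.26 -0.39]
shift [0.0001 0.0003 0.0044] turn [-0.0009  0.0001  0.    ]
```

step_arm:
  increments:
    - [[0, 0, 0.0015], [0, 0, 0]]
    - [[0, 0, 0.003], [0, 0, 0]]
    - [[0, 0, 0.0045], [0, 0, 0]]
    - [[0, 0, 0.006], [0, 0, 0]]

```text
time: 7.85
ee_pos: [0.4862, 0.079, 0.1924]
eef_rot: [0.737, 0.676, -0.0, -0.0]
ft_force: [-0.3, -0.5, -1.1]
width: 0.044
```

step_arm:
  increments:
    - [[0, 0, 0.0007], [0, 0, 0]]
    - [[0, 0, 0.0014], [0, 0, 0]]
    - [[0, 0, 0.002], [0, 0, 0]]

```text
time: 8.15
ee_pos: [0.4864, 0.0791, 0.1905]
eef_rot: [0.737, 0.676, -0.0, -0.0]
ft_force: [0.2, 1.1, 1.3]
width: 0.0442
```

```bash
python3 go.py .4865 .079 .187 -5
```

```text
t 8.15 pos [0.4864 0.0791 0.1905] yaw -4.99 tilt 0.03 F [0.18 1.12 1.31] M [ 0.21 -0.07  0.04] w 0.0442 j [ 0.38  0.11 -0.66  1.82  0.07  1.24 -0.4 ]
shift [-0.0001  0.0002  0.0035] turn [-0.0005 -0.0002  0.0002]
```

step_arm:
  increments:
    - [[0, 0, 0.0005], [0, 0, 0]]
    - [[0, 0, 0.001], [0, 0, 0]]

```text
time: 8.35
ee_pos: [0.4866, 0.0793, 0.1897]
eef_rot: [0.737, 0.676, 0.0, -0.0]
ft_force: [0.7, 1.6, 2.2]
width: 0.0441
```

```bash
python3 go.py .4865 .079 .187 -5
```

```text
t 8.35 pos [0.4866 0.0793 0.1897] yaw -4.99 tilt 0.03 F [0.67 1.63 2.17] M [ 0.27 -0.11  0.02] w 0.0441 j [ 0.38  0.11 -0.66  1.82  0.07  1.24 -0.4 ]
shift [-0.0003 -0.      0.0027] turn [ 0.0001 -0.0005  0.0002]
```

step_arm:
  increments:
    - [[0.0007, 0.0003, 0.0005], [0, 0, 0]]
    - [[0.0009, 0.0003, 0.001], [0, 0, 0]]
    - [[0.0009, 0.0003, 0.0015], [0, 0, 0]]

```text
time: 8.65
ee_pos: [0.4869, 0.0802, 0.188]
eef_rot: [0.737, 0.676, 0.0, -0.0]
ft_force: [-0.4, 0.2, -0.7]
width: 0.0439
```

```bash
python3 go.py .4865 .079 .187 -5
```

```text
t 8.65 pos [0.4869 0.0802 0.188 ] yaw -4.98 tilt 0.03 F [-0.42  0.2  -0.73] M [ 0.23 -0.06  0.  ] w 0.0439 j [ 0.37  0.12 -0.67  1.82  0.08  1.23 -0.4 ]
shift [-0.0013 -0.0003  0.001 ] turn [-0.0001 -0.0005  0.0004]
```

step_arm:
  increments:
    - [[0, 0, 0.0006], [0, 0, 0]]
    - [[0, 0, 0.0012], [0, 0, 0]]

```text
time: 8.85
ee_pos: [0.487, 0.0803, 0.1876]
eef_rot: [0.737, 0.676, 0.0, 0.0]
ft_force: [-3.3, -0.9, 12.7]
width: 0.0434
```

```bash
python3 go.py
```

```text
t 8.85 pos [0.487  0.0803 0.1876] yaw -4.99 tilt 0.03 F [-3.27 -0.94 12.73] M [-0.04  1.16  0.06] w 0.0434 j [ 0.37  0.12 -0.67  1.82  0.08  1.23 -0.4 ]
```

step_arm:
  increments:
    - [[0, 0, 0.0002], [0, 0, -0.06]]
    - [[0, 0, 0], [0, 0, -0.12]]
    - [[0, 0, -0.0002], [0, 0, -0.17]]

```text
time: 9.15
ee_pos: [0.4869, 0.0812, 0.1883]
eef_rot: [0.676, 0.737, 0.001, -0.0]
ft_force: [-3.5, 3.2, 6.7]
width: 0.044
```

```bash
python3 go.py
```

```text
t 9.15 pos [0.4869 0.0812 0.1883] yaw 4.93 tilt 0.07 F [-3.49  3.22  6.74] M [ 0.71  0.74 -0.15] w 0.044 j [ 0.38  0.12 -0.68  1.82  0.08  1.23 -0.23]
```

step_arm:
  increments:
    - [[0.0003, -0.0003, 0.0003], [0, 0, -0.06]]
    - [[0.0003, -0.0003, 0.0001], [0, 0, -0.12]]
    - [[0.0003, -0.0003, -0.0002], [0, 0, -0.18]]

```text
time: 9.45
ee_pos: [0.4868, 0.0816, 0.189]
eef_rot: [0.606, 0.795, 0.001, 0.0]
ft_force: [-0.4, 1.2, 3.4]
width: 0.0437
```

```bash
python3 go.py
```

```text
t 9.45 pos [0.4868 0.0816 0.189 ] yaw 15.38 tilt 0.09 F [-0.43  1.21  3.37] M [ 0.09  0.02 -0.12] w 0.0437 j [ 0.4   0.12 -0.69  1.82  0.08  1.23 -0.05]
```

step_arm:
  increments:
    - [[0, 0, 0.0004], [0, 0, -0.06]]
    - [[0, 0, 0.0002], [0, 0, -0.12]]
    - [[0, 0, -0.0001], [0, 0, -0.18]]

```text
time: 9.75
ee_pos: [0.4866, 0.0813, 0.1889]
eef_rot: [0.531, 0.847, 0.001, 0.0]
ft_force: [0.0, -0.5, -0.2]
width: 0.0438
```

```bash
python3 go.py
```

```text
t 9.75 pos [0.4866 0.0813 0.1889] yaw 25.82 tilt 0.06 F [ 0.   -0.51 -0.24] M [ 0.03 -0.05 -0.02] w 0.0438 j [ 0.41  0.12 -0.7   1.82  0.08  1.23  0.13]
```

step_arm:
  increments:
    - [[0, 0, 0.001], [0, 0, 0]]
    - [[0, 0, 0.002], [0, 0, 0]]
    - [[0, 0, 0.003], [0, 0, 0]]

```text
time: 10.05
ee_pos: [0.4865, 0.0812, 0.1856]
eef_rot: [0.532, 0.847, 0.0, -0.0]
ft_force: [0.0, -0.2, -0.3]
width: 0.0439
```

```bash
python3 go.py
```

```text
t 10.05 pos [0.4865 0.0812 0.1856] yaw 25.73 tilt 0.05 F [ 0.04 -0.23 -0.29] M [ 0.02 -0.14 -0.03] w 0.0439 j [ 0.41  0.12 -0.7   1.82  0.08  1.23  0.13]
```

Free to drop: the lugs are in the gaps.

step_arm:
  increments:
    - [[0, 0, 0.0006], [0, 0, 0]]
    - [[0, 0, 0.0012], [0, 0, 0]]
    - [[0, 0, 0.0018], [0, 0, 0]]

```text
time: 10.35
ee_pos: [0.4865, 0.0812, 0.1837]
eef_rot: [0.532, 0.847, 0.0, -0.0]
ft_force: [-0.9, 0.2, -1.7]
width: 0.0439
```

```bash
python3 go.py
```

```text
t 10.35 pos [0.4865 0.0812 0.1837] yaw 25.72 tilt 0.05 F [-0.87  0.21 -1.7 ] M [ 0.02 -0.13 -0.05] w 0.0439 j [ 0.41  0.12 -0.7   1.82  0.08  1.22  0.13]
```

step_arm:
  increments:
    - [[0, 0, 0.0005], [0, 0, 0]]
    - [[0, 0, 0.001], [0, 0, 0]]
    - [[0, 0, 0.0012], [0, 0, 0]]

```text
time: 10.65
ee_pos: [0.4866, 0.0811, 0.1828]
eef_rot: [0.532, 0.847, 0.0, 0.0]
ft_force: [-1.6, -1.3, 4.1]
width: 0.0439
```

```bash
python3 go.py
```

```text
t 10.65 pos [0.4866 0.0811 0.1828] yaw 25.71 tilt 0.04 F [-1.61 -1.28  4.15] M [-0.17  0.35  0.05] w 0.0439 j [ 0.41  0.12 -0.7   1.82  0.08  1.22  0.13]
```

step_arm:
  increments:
    - [[0, 0, 0.0003], [0, 0, 0]]
    - [[0, 0, 0.0005], [0, 0, 0.06]]
    - [[0, 0, 0.0007], [0, 0, 0.12]]
    - [[0, 0, 0.001], [0, 0, 0.18]]

```text
time: 11.05
ee_pos: [0.4872, 0.0807, 0.1823]
eef_rot: [0.607, 0.795, 0.001, 0.001]
ft_force: [0.7, -2.1, 4.5]
width: 0.0439
```

```bash
python3 go.py
```

```text
t 11.05 pos [0.4872 0.0807 0.1823] yaw 15.24 tilt 0.1 F [ 0.72 -2.08  4.46] M [-0.62 -0.08  0.08] w 0.0439 j [ 0.39  0.12 -0.69  1.83  0.08  1.22 -0.05]
```

step_arm:
  increments:
    - [[-0.0001, 0, 0.0004], [0, 0, 0.06]]
    - [[-0.0001, 0, 0.0006], [0, 0, 0.12]]
    - [[-0.0001, 0, 0.0009], [0, 0, 0.18]]

```text
time: 11.35
ee_pos: [0.4874, 0.0805, 0.1816]
eef_rot: [0.677, 0.736, 0.001, 0.001]
ft_force: [-0.4, 0.1, 3.3]
width: 0.0441
```

```bash
python3 go.py
```

```text
t 11.35 pos [0.4874 0.0805 0.1816] yaw 4.78 tilt 0.14 F [-0.42  0.08  3.33] M [-0.3   0.16  0.05] w 0.0441 j [ 0.38  0.12 -0.68  1.83  0.08  1.22 -0.24]
```

step_arm:
  increments:
    - [[0, 0, 0.0005], [0, 0, 0.06]]
    - [[0, 0, 0.0007], [0, 0, 0.12]]
    - [[0, 0, 0.001], [0, 0, 0.18]]

```text
time: 11.65
ee_pos: [0.4877, 0.0804, 0.1809]
eef_rot: [0.741, 0.671, 0.001, 0.001]
ft_force: [-0.0, -1.8, 3.9]
width: 0.0441
```

```bash
python3 go.py
```

```text
t 11.65 pos [0.4877 0.0804 0.1809] yaw -5.69 tilt 0.18 F [-0.03 -1.77  3.89] M [-0.3   0.26  0.08] w 0.0441 j [ 0.37  0.12 -0.66  1.83  0.08  1.22 -0.42]
```

step_arm:
  increments:
    - [[-0.0001, -0.0003, 0.0005], [0, 0, 0.06]]
    - [[-0.0001, -0.0003, 0.0007], [0, 0, 0.12]]
    - [[-0.0001, -0.0003, 0.001], [0, 0, 0.18]]

```text
time: 11.95
ee_pos: [0.4876, 0.0802, 0.1802]
eef_rot: [0.799, 0.601, 0.001, 0.001]
ft_force: [-1.1, -1.7, 3.7]
width: 0.0437
```

```bash
python3 go.py .487 .0805 .1795 -35
```

```text
t 11.95 pos [0.4876 0.0802 0.1802] yaw -16.14 tilt 0.21 F [-1.06 -1.67  3.7 ] M [-0.34  0.25  0.04] w 0.0437 j [ 0.36  0.12 -0.65  1.83  0.08  1.21 -0.6 ]
shift [ 0.0001 -0.0007  0.0007] turn [ 0.0036 -0.001   0.3291]
```

step_arm:
  increments:
    - [[-0.0001, -0.0002, 0.0005], [0.002, 0, 0.06]]
    - [[-0.0001, -0.0002, 0.0007], [0.003, -0.001, 0.12]]
    - [[-0.0001, -0.0002, 0.0009], [0.003, -0.001, 0.17]]

```text
time: 12.25
ee_pos: [0.4876, 0.08, 0.1794]
eef_rot: [0.848, 0.53, 0.0, 0.0]
ft_force: [-0.1, -1.0, 2.3]
width: 0.0441
```

```bash
python3 go.py
```

```text
t 12.25 pos [0.4876 0.08   0.1794] yaw -26.03 tilt 0.06 F [-0.14 -1.05  2.33] M [-0.26  0.2   0.02] w 0.0441 j [ 0.35  0.12 -0.64  1.83  0.08  1.21 -0.77]
```

Foot is about 2.5 mm up. I'll use smaller turns now and feel for the stop.

step_arm:
  increments:
    - [[0, 0, 0.0004], [0, 0, 0.04]]
    - [[0, 0, 0.0006], [0, 0, 0.08]]
    - [[0, 0, 0.0008], [0, 0, 0.12]]

```text
time: 12.55
ee_pos: [0.4874, 0.08, 0.1789]
eef_rot: [0.879, 0.477, 0.0, 0.0]
ft_force: [-3.7, -0.8, 6.1]
width: 0.0436
```

```bash
python3 go.py
```

```text
t 12.55 pos [0.4874 0.08   0.1789] yaw -32.99 tilt 0.06 F [-3.7  -0.77  6.14] M [0.04 1.04 0.14] w 0.0436 j [ 0.34  0.12 -0.63  1.83  0.08  1.21 -0.89]
```

step_arm:
  increments:
    - [[0, -0.0001, 0.0003], [0, 0, 0.03]]
    - [[0, -0.0001, 0.0004], [0, 0, 0.06]]
    - [[0, -0.0001, 0.0005], [0, 0, 0.09]]

```text
time: 12.85
ee_pos: [0.4869, 0.0812, 0.1785]
eef_rot: [0.899, 0.437, 0.0, -0.0]
ft_force: [-4.6, 3.6, 5.6]
width: 0.0439
```

```bash
python3 go.py
```

```text
t 12.85 pos [0.4869 0.0812 0.1785] yaw -38.16 tilt 0.02 F [-4.59  3.64  5.61] M [0.8  1.09 0.6 ] w 0.0439 j [ 0.33  0.12 -0.63  1.83  0.07  1.21 -0.98]
```

step_arm:
  increments:
    - [[0, 0, 0.0003], [0, 0, 0.02]]
    - [[0, 0, 0.0003], [0, 0, 0.04]]
    - [[0, 0, 0.0003], [0, 0, 0.04]]

```text
time: 13.15
ee_pos: [0.4871, 0.0817, 0.1785]
eef_rot: [0.908, 0.419, 0.0, -0.0]
ft_force: [-1.4, 1.1, 5.6]
width: 0.0435
```

```bash
python3 go.py
```

```text
t 13.15 pos [0.4871 0.0817 0.1785] yaw -40.42 tilt 0.05 F [-1.39  1.07  5.56] M [0.37 0.47 0.91] w 0.0435 j [ 0.33  0.12 -0.62  1.83  0.07  1.21 -1.02]
```

step_arm:
  increments:
    - [[0, 0, 0], [0, 0, 0]]
    - [[0, 0, 0], [0, 0, 0]]
    - [[0, 0, 0], [0, 0, 0]]
    - [[0, 0, 0], [0, 0, 0]]
    - [[0, 0, 0], [0, 0, 0]]
  hand: -1

```text
time: 13.65
ee_pos: [0.4871, 0.0816, 0.1784]
eef_rot: [0.908, 0.419, 0.0, -0.0]
ft_force: [0.3, 0.7, -0.4]
width: 0.076
```

step_arm:
  increments:
    - [[0, 0, 0], [0, 0, 0]]
    - [[0, 0, -0.01], [0, 0, 0]]
    - [[0, 0, -0.04], [0, 0, 0]]
    - [[0, 0, -0.08], [0, 0, 0]]
    - [[0, 0, -0.12], [0, 0, 0]]

```text
time: 14.15
ee_pos: [0.4867, 0.0816, 0.3005]
eef_rot: [0.908, 0.419, 0.0, -0.0]
ft_force: [1.9, -0.4, 0.4]
width: 0.0867
```

```bash
python3 go.py
python3 - <<'E'
from bench import r
import cv2,numpy as np,pickle
o=[]
for n,(x,y) in(("side",(295,170)),("top",(225,190))):
    C=r.camera(n); pickle.dump(C,open(f"pics/{n}2.pkl","wb"));c=C["pixels"]; o.append(cv2.resize(c[y:y+100,x:x+80],None,fx=5,fy=5,interpolation=cv2.INTER_CUBIC))
cv2.imwrite("pics/a4.png",np.clip(np.hstack(o)*1.5,0,255).astype(np.uint8))
E
```

```text
t 14.15 pos [0.4867 0.0816 0.3005] yaw -40.42 tilt 0.04 F [ 1.89 -0.45  0.39] M [ 0.   -0.06  0.01] w 0.0867 j [ 0.35  0.04 -0.62  1.64  0.03  1.46 -0.98]
```

View pics/a4.png

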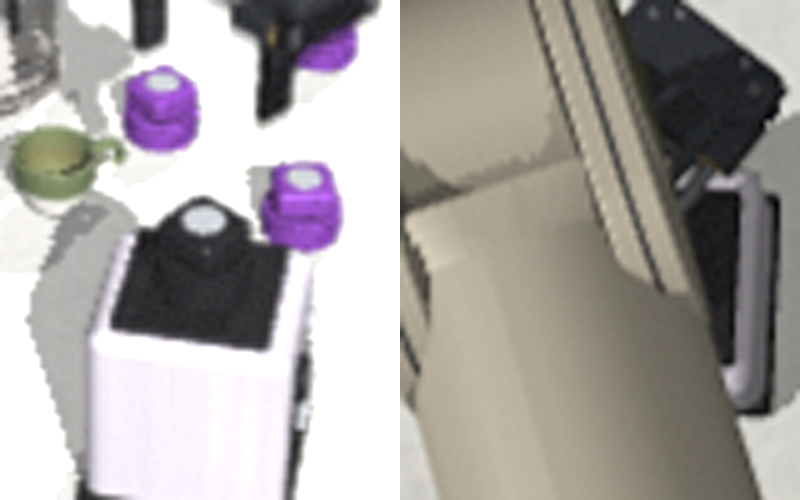

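The side picture shows the cap down on the neck, upright, with its disc at zoom (202,220), and the gripper clear above. One numeric check before handing in.

Run:
```python
from h import *
S=load("side",2); im=S["pixels"]
def cen(c,uv,lo=60,hi=142):
    x,y=int(uv[0])-7,int(uv[1])-5; g=cv2.cvtColor(c["pixels"],cv2.COLOR_BGR2GRAY)[y:y+11,x:x+15].astype(float)
    W=np.clip((g-lo)/(hi-lo),0,1); yy,xx=np.mgrid[y:y+11,x:x+15]; return np.array([(W*xx).sum(),(W*yy).sum()])/W.sum()
p=proj(S,[.4868,.0813,.1975]); print(p,cen(S,p))
S0=load("side",0);q=proj(S0,[.4269,-.2925,.046]);print("start cap",q,cen(S0,q,90))
for n in("side",): 
  d=cv2.absdiff(load(n,0)["pixels"],im).max(2); print([ (k,d[y0:y1,x0:x1].mean().round(1)) for k,(x0,y0,x1,y1) in dict(cup=(295,192,315,212),mug=(218,255,258,300),salt=(277,285,293,315),timer=(271,192,291,212),glass=(250,280,278,302)).items()])
```

```text
[335.18442029 212.96966427] [335.10948352 210.50814497]
start cap [357.28792323 185.52210942] [356.83492932 184.58869129]
[('cup', np.float64(8.3)), ('mug', np.float64(3.7)), ('salt', np.float64(4.3)), ('timer', np.float64(3.3)), ('glass', np.float64(3.8))]
```

Run:
```python
from h import *
def disc(c,uv):
    u=np.round(uv).astype(int); g=cv2.cvtColor(c["pixels"],cv2.COLOR_BGR2GRAY)
    k=8;x,y=u[0]-9,u[1]-8; G=cv2.resize(g[y:y+18,x:x+18],None,fx=k,fy=k,interpolation=cv2.INTER_CUBIC)
    n,l,st,ce=cv2.connectedComponentsWithStats(((G>95)).astype(np.uint8),connectivity=4); i=l[8*8+10,9*8+4]; return i,(ce[i]+.5)/k-.5+[x,y],st[i]/k
S=load("side",2)
for z in(.1965,.1975,.1985,.203): print(z,proj(S,[.4868,.0813,z]))
print(disc(S,proj(S,[.4868,.0813,.1975])))
```

```text
0.1965 [335.17457416 213.23667115]
0.1975 [335.18442029 212.96966427]
0.1985 [335.19427523 212.70240952]
0.203 [335.23873185 211.49668676]
(np.int32(2), array([335.36831395, 213.53897992]), array([  5.625,   6.25 ,   8.5  ,   5.75 , 295.625]))
```

```bash
python3 -c "
from bench import r
print(r.close_job(), r.read_state()['time'])"
```

```text
the job is handed in; nothing more can be done
the job is handed in; nothing more can be done
```

The black cap is on the grinder's neck, screwed home and released, and the job was handed in at about 14 s.

- **Placing:** I squeezed the cap from both pairs of flats to centre it in the gripper. I then set it on the neck in line with the grinder, at a yaw of −5°. It landed on the ribs with its foot about 10.7 mm above neck_base.
- **Drop:** Turning it anticlockwise about 31°, it climbed and then came free. I lowered it into the gaps and it seated with its foot at about 5.9 mm.
- **Screwing home:** I turned it clockwise about 66° under 2–6 N until the torque rose to 0.9 N m and it stopped descending. By the arm's reading its foot was then about 1.6 mm above neck_base.
- **Force:** The highest wrist force I read during the whole job was about 13 N, at the landing on the ribs.

**Last checks:**
- **Gripper:** it is open and clear, about 120 mm above the cap.
- **Cap height:** the grey disc on the cap agrees with the home position to about 0.6 pixel in the side picture. That camera sat 0.9 pixel off earlier, so it only confirms the height to about 1–2 mm.
- **Bystanders:** the side view shows the mug, salt shaker, timer and glass essentially unchanged. The cup area differs a little more, but in the picture the cup still stands where it was.
- **Checks that failed:** my first disc check was spoiled by the bright background, so I repeated it more tightly. The top camera was blocked by the arm, so it gave no final check.

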